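Run a row of spacer blocks home in the gluing jig and lock it

TASK

Four plywood spacer blocks stand touching in a row in the track of the gluing jig. Using the fingertips only to push, slide the row along as one train, without opening it up, until it is fully home against the end stop. Then push the hinged wooden keeper bar fully round until it lies square across the track behind the last block, and come clear; lift nothing, and leave everything else where it is.

Things in the scene. Friction and masses are not known exactly. Their poses are not given: they have to be found in the camera images.
- jig: Gluing jig, fixed: wooden base 390 x 106 x 12 mm with a straight track, floor at z = 12 mm. Origin: centre of its underside; x along the track toward the end stop (to the robot's right), y left of that, z up. Aluminium side rails 16 mm wide, tops at z = 22 mm, inner faces at y = +-36.5 mm. End stop: aluminium bar across the track, top at z = 58 mm. The other end is open.
- stop_face (a point): Middle of the end stop's face that the row has to meet (jig frame: 172, 0, 37 mm).
- keeper_pivot (a point): Pivot axis (vertical) of the keeper bar, at half the bar's height, on the rail at the side toward the robot; fixed in the jig at x = -40, y = -46.5, z = 38 mm.
- keeper_tip (a point): Centre of the keeper bar's rounded free end, at half the bar's height. The bar is dark wood, 16 mm wide, 26 mm tall (25 to 51 mm above the counter, so it passes over the rails), 84 mm from pivot to this point and 8 mm of rounding beyond.
- keeper (a joint): Keeper bar angle, rad; closes clockwise seen from above. 0 = fully open, pointing away from the stop and out toward the robot; 0.61 = parallel to the track; 2.18 = limit, square across the track (4 mm behind a row that is home). Starts at 0 to 0.45, stays where left, needs about 1 N at its tip. Its direction in the jig's xy plane is 215 degrees minus this angle, from x toward y.
- block_1: Plain plywood block at the head of the row (next to the stop), about 0.12 kg, 50 mm along the track, 70 mm across it, 50 mm tall, top 62 mm above the counter. Origin at the centre of its underside; axes as the jig's. When home its origin is at x = 147 mm in the jig frame; the row starts 50 to 90 mm short of that.
- block_2: Plain plywood block second from the stop, about 0.12 kg, 50 mm along the track, 70 mm across it, 50 mm tall, top 62 mm above the counter. Origin at the centre of its underside; axes as the jig's. When home its origin is at x = 97 mm in the jig frame; the row starts 50 to 90 mm short of that.
- block_3: Plain plywood block third from the stop, about 0.12 kg, 50 mm along the track, 70 mm across it, 50 mm tall, top 62 mm above the counter. Origin at the centre of its underside; axes as the jig's. When home its origin is at x = 47 mm in the jig frame; the row starts 50 to 90 mm short of that.
- block_4: Plain plywood block at the rear of the row: the one to push, about 0.12 kg, 50 mm along the track, 70 mm across it, 50 mm tall, top 62 mm above the counter. Origin at the centre of its underside; axes as the jig's. When home its origin is at x = -3 mm in the jig frame; the row starts 50 to 90 mm short of that.
- spare_block: Bystander: pine block 45 x 110 x 28 mm lying on the counter beside the jig. Origin under its centre.
- jar: Bystander: light grey jar with a black lid, 68 mm across, 62 mm tall, behind the jig. Origin under its centre.
- pot: Bystander: small lidded pot, 59 mm across, 42 mm tall, behind the jig. Origin under its centre.

How it is judged:
On the way, in this order (a step that is already met when the one before it is completed fails the run):
1. the whole row is home against the stop while the keeper is still open (x of block_1 in the frame of jig above 0.141 m and x of block_2 in the frame of jig above 0.091 m and x of block_3 in the frame of jig above 0.041 m and x of block_4 in the frame of jig above -0.009 m and value of joint keeper below 1.2 rad), for 0.2 s.
2. the keeper lies across the track behind the row (x of block_1 in the frame of jig above 0.141 m and x of block_2 in the frame of jig above 0.091 m and x of block_3 in the frame of jig above 0.041 m and x of block_4 in the frame of jig above -0.009 m and value of joint keeper above 2.08 rad), for 0.2 s.
At the end, for the whole second after the job is handed in: Every block's origin is less than 6 mm short of its home place in the jig (row tight on the end stop), flat on the track floor (within 4 mm), within 6 mm of the track's centre line, upright within 0.08 rad and at rest; the keeper is at 2.08 rad or more (all of step 2 and z of each of block_1, block_2, block_3, block_4 in the frame of jig below 0.016 m and y of block_1 in the frame of jig between -0.006 and 0.006 m and angle between each of block_1, block_2, block_3, block_4's own z axis and vertical below 0.08 rad and linear speed of each of block_1, block_2, block_3, block_4 below 0.01 m/s and y of block_2 in the frame of jig between -0.006 and 0.006 m and y of block_3 in the frame of jig between -0.006 and 0.006 m and y of block_4 in the frame of jig between -0.006 and 0.006 m and velocity of joint keeper below 0.05 rad/s); the robot touches nothing.
It fails at once if a block is lifted more than 8 mm off the track floor or tipped more than 0.2 rad (z of any of block_1, block_2, block_3, block_4 in the frame of jig above 0.02 m or angle between any of block_1, block_2, block_3, block_4's own z axis and vertical above 0.2 rad).
It fails at once if the row is opened up: neighbouring blocks come more than 10 mm apart (distance between block_1 and block_2 above 0.06 m or distance between block_2 and block_3 above 0.06 m or distance between block_3 and block_4 above 0.06 m).
It fails at once if a bystander is moved more than 15 mm (distance of any of spare_block, jar, pot from where it was at the start of the episode above 0.015 m).
It also fails if it takes over 64 s, if anything falls off the work surface, if the arm or the gripper's body presses on something with over 40 N, if the wrist force passes 120 N, or if a joint passes its speed limit or range.

ROBOT

A 6-joint arm with a two-finger parallel gripper is mounted at the origin on a cart in front of the work surface, level with it; the furniture and walls round the work are solid. World frame = base frame: x ahead of the robot, y to its left, z up, the work surface at z = 0. Lengths are in m, angles in rad, forces in N, time in s.
With the tool pointing down it reaches from about 0.3 to 0.775 m from the base axis. Payload 14.6 kg.
Tool frame: the origin (TCP) lies between the finger pads; the fingertips stand 19 mm ahead of it and the grasp point (between the pads) is the TCP (ctrl.finger_overhang is the distance from the TCP to the fingertips, in m); z points along the fingers, y is the direction in which the jaws open and shut (so a half turn about z gives the same grasp; the last joint's range is limited). The gripper opens to 94 mm and grips with 3 to 60 N. Pads are 16 mm wide; open, the fingers measure 119 mm over their backs; the gripper's body (75 mm by 177 mm) begins 78 mm behind the grasp point.
Start: joints at [1.113, 0.3, 1.521, -0, 1.321, -0.067], TCP at [0.21, 0.509, 0.224] pointing down, gripper open.
Joint ranges: [-3.03, 3.03], [-0.79, 2.21], [0.23, 2.52], [-1.04, 4.18], [0, 3.07], [-2.55, 2.55]. Speed limits (rad/s): [2.22, 2.22, 2.57, 3.14, 3.14, 3.14].

INTERFACE

Orientations are given as [roll, pitch, yaw] about the fixed x, y, z axes, in that order (R = Rz(yaw) Ry(pitch) Rx(roll)).
In Python, from station import ctrl gives the robot as it stands.
- The arm moves only by the tool send_rows, never from a script. Its argument "series" is a list of rows, each a list of 7 numbers: the turn, a rotation vector about the tool's x, y, z in degrees, then the shift along the tool's x, y, z in m, then the gripper's target within -1 to 1 (fully open at 1, half-way at 0, shut at -1). A call has 1 to 8 rows; each row is the pose to reach, as a shift and turn from the pose commanded when the call began, along the tool's axes at that moment; what a row does not reach only later rows make up. A row lasts 1/10 s, in which the tool goes at most 50 mm and 8.59 degrees, less where a joint would pass 70% of its speed; a pose out of reach is approached as far as the arm can. A call with a gripper value outside its range is refused whole. The fingers move at their own pace and stop on an object; "force" is the grip in N (left out, the last holds). Time passes only in rows, so rows that repeat a pose let the fingers close. It gives the time, the measured TCP pose, the force and the opening at its end, in the units of the state.
- ctrl.get_obs(): the state, without advancing time (a new reading comes with each control period).
- ctrl.camera(name): name is "scene" or "top" or "wrist"; returns a dict with "pixels" (384x512x3 uint8, red, green, blue), "z_map" (384x512 float32, m along the optical axis (not along the pixel's ray), 0 where there is no reading), "fov_y" (degrees; the focal length in pixels is half the picture's height over the tangent of half this angle, whatever the lens; pixels are square), "cx", "cy" (the principal point, pixels), "R" (3x3) and "t" (3): a world point X has camera coordinates R X + t. Camera axes: x right, y down, z forward; pixel columns grow to the right and rows downward; lengths in m; the calibration is good to about 2 mm. A picture is of the moment at which its call begins.
- ctrl.hand_in(): hands the job in, once; it reports no verdict.
The state is a dict: "time_s": time; "qpos": joint angles; "joint_vel": joint speeds; "tau": joint torques, N m; "ee_pos": TCP position; "eef_rot": TCP orientation; "force": force on the tool from outside, world axes, zero at the start; "moment": the same for the moment, N m; "grip_width": finger opening in m.
Only numpy, scipy, OpenCV 4.12 (cv2) and the standard library are available. Lean on these libraries where they do the work, as an engineer would, in place of code of your own. Each camera call takes 0.05 s, during which the arm holds its last target.

## Working session

There is one attempt and no reset: what is moved stays moved. The work goes in short steps, Python scripts to look and compute and a tool call to move; the robot and the scene stay as the last step left them, time stands still between calls to the robot, and variables do not carry over. Pictures are saved under pics/ and viewed, and the job is handed in when it is done.

Besides the shell and the picture viewer there is one more tool, called after "Request:" as a command line: name --pt "numbers of a row" for each row, then --argument value for the rest. send_rows: Moves the arm, as the interface text tells. Its arguments: {"type":"object","properties":{"series":{"type":"array"},"force":{"type":"number"}},"required":["series"]}

```bash
mkdir -p pics
cat > h.py <<'E'
import numpy as np, cv2
from station import ctrl
def cam(n,f):
    c=ctrl.camera(n); cv2.imwrite('pics/'+f+'.png',cv2.resize(c['pixels'][:,:,::-1],None,fx=1.5,fy=1.5)); np.savez(f+'.npz',**c); return c
def w(c,u,v,z=None):
    # pixel -> world; using depth or plane z
    f=192/np.tan(np.radians(float(c['fov_y']))/2); R=c['R'];t=c['t']
    d=np.array([(u-c['cx'])/f,(v-c['cy'])/f,1.])
    C=-R.T@t; D=R.T@d
    s=float(c['z_map'][int(round(v)),int(round(u))]) if z is None else (z-C[2])/D[2]
    return C+s*D
E
python3 - <<'E'
from h import *
for n in ['scene','top']:
    c=cam(n,n+'0'); print(n,c['fov_y'],c['cx'],c['cy'],-c['R'].T@c['t'])
o=ctrl.get_obs();print(o)
E
```

```text
scene 52.60155581733476 260.77007388829645 187.0544014177265 [-0.00111544 -0.13222621  0.69404266]
top 53.4968785478397 253.9835681734296 184.9725208623885 [ 0.27459562 -0.42427964  0.87273845]
{'time_s': 0.1, 'qpos': array([ 1.11340235e+00,  3.00398208e-01,  1.52154069e+00,  1.21198710e-05,
        1.32071156e+00, -6.65599533e-02]), 'joint_vel': array([-0.00026285, -0.00198849, -0.00390692, -0.00181824,  0.00078493,
        0.0003727 ]), 'tau': array([-3.03911329e-04, -5.32643151e+01, -3.53281188e+01,  7.09141698e-02,
        2.35291250e-02, -5.97780036e-05]), 'ee_pos': array([0.20940658, 0.50832891, 0.22394339]), 'eef_rot': array([-3.14053798e+00, -8.20686808e-05,  2.75075558e+00]), 'force': array([-0.07644578, -0.42800526,  0.49044786]), 'moment': array([0.03474923, 0.00057445, 0.03339289]), 'grip_width': 0.09404917465787117}
```

View pics/scene0.png

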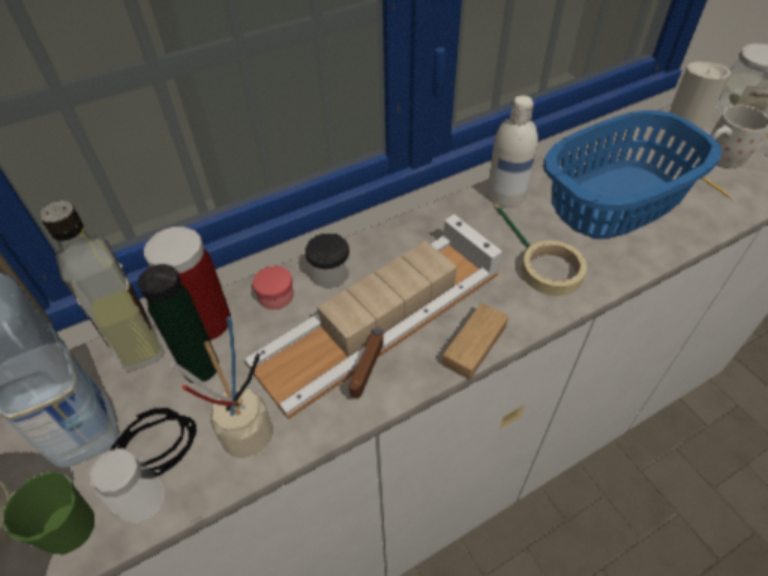

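View pics/top0.png

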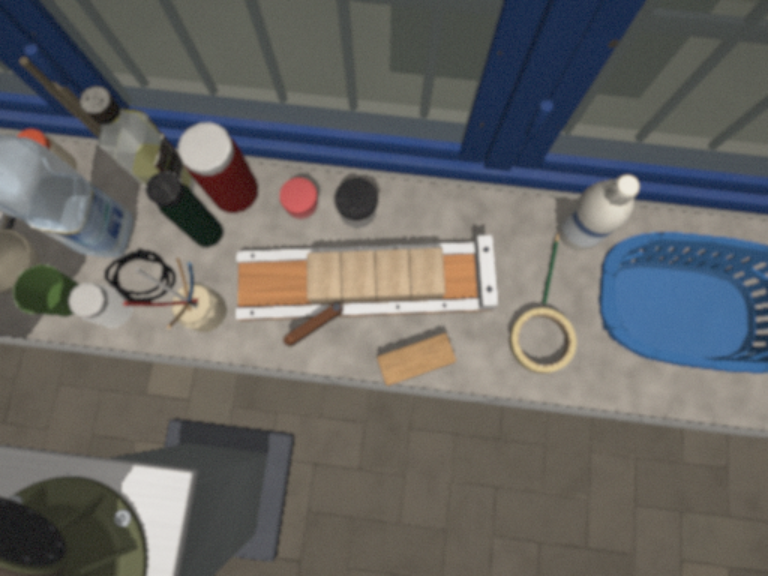

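Run:
```python
from h import *
c=np.load('top0.npz'); p=c['pixels'][150:265,145:345,::-1]
cv2.imwrite('pics/crop1.png',cv2.resize(p,None,fx=4,fy=4,interpolation=cv2.INTER_CUBIC))
for u,v in [(250,275),(340,275),(410,275),(550,500),(490,245)]: print(w(c,u/1.5,v/1.5).round(3))
```

```text
[ 0.446 -0.196  0.01 ]
[ 0.452 -0.34   0.061]
[ 0.465 -0.441  0.06 ]
[ 0.068 -0.942 -0.9  ]
[ 0.525 -0.554  0.055]
```

View pics/crop1.png

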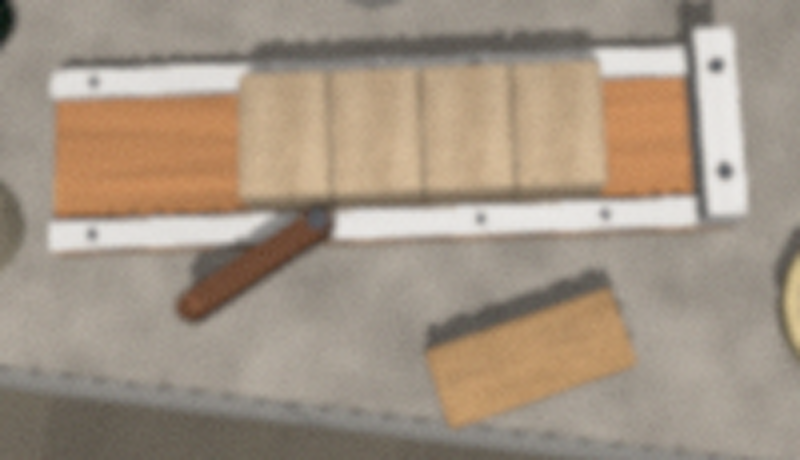

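Run:
```python
from h import *
c=np.load('top0.npz')
P=lambda x,y,z: w(c,145+x/4-.375,150+y/4-.375,z)
pts={'railL_endouter':(50,71,.022),'railR_endouter':(48,251,.022),'stopTL':(694,28,.058),'stopTR':(735,27,.058),'stopBL':(704,218,.058),'stopBR':(747,215,.058),
'blkrearL':(246,74,.062),'blkrearR':(239,197,.062),'blkfrontL':(598,60,.062),'blkfrontR':(605,192,.062),
'pivot':(318,216,.051),'tip':(190,306,.051),
'sp1':(427,350,.028),'sp2':(606,285,.028),'sp3':(635,360,.028),'sp4':(452,427,.028)}
Q={k:P(*v) for k,v in pts.items()}
for k in Q: print(k,Q[k].round(4))
# jig frame fit: known points
J={'railL_endouter':(-195,52.5),'railR_endouter':(-195,-52.5),'stopTL':(172,52.5),'stopBL':(172,-52.5),'pivot':(-40,-46.5)}
n=list(J); A=np.array([J[k] for k in n])/1000; B=np.array([Q[k][:2] for k in n])
a0=A.mean(0);b0=B.mean(0);H=(A-a0).T@(B-b0);th=np.arctan2(H[0,1]-H[1,0],H[0,0]+H[1,1])
R=np.array([[np.cos(th),-np.sin(th)],[np.sin(th),np.cos(th)]]);t=b0-R@a0
print('theta',th,np.degrees(th),'t',t); print('resid mm',dict(zip(n,((B-(A@R.T+t))*1e3).round(1).tolist())))
for k in Q: print(k,'jig',((R.T@(Q[k][:2]-t))*1e3).round(1))
```

```text
railL_endouter [ 0.4788 -0.1711  0.022 ]
railR_endouter [ 0.375  -0.1885  0.022 ]
stopTL [ 0.5378 -0.5338  0.058 ]
stopTR [ 0.5412 -0.5565  0.058 ]
stopBL [ 0.4315 -0.5483  0.058 ]
stopBR [ 0.436  -0.5713  0.058 ]
blkrearL [ 0.4805 -0.2906  0.062 ]
blkrearR [ 0.4119 -0.2971  0.062 ]
blkfrontL [ 0.5118 -0.4823  0.062 ]
blkfrontR [ 0.4385 -0.4933  0.062 ]
pivot [ 0.4085 -0.3398  0.051 ]
tip [ 0.3514 -0.278   0.051 ]
sp1 [ 0.3453 -0.4075  0.028 ]
sp2 [ 0.3931 -0.5019  0.028 ]
sp3 [ 0.3537 -0.5218  0.028 ]
sp4 [ 0.3055 -0.4261  0.028 ]
theta -1.4130781439437525 -80.96341377015685 t [ 0.45821624 -0.37183011]
resid mm {'railL_endouter': [-0.7, -0.1], 'railR_endouter': [-0.7, -1.0], 'stopTL': [0.8, -0.4], 'stopBL': [-1.9, 1.7], 'pivot': [2.5, -0.2]}
railL_endouter jig [-195.    51.8]
railR_endouter jig [-194.1  -53.4]
stopTL jig [172.5  53.2]
stopTR jig [195.4  52.9]
stopBL jig [170.1 -54.1]
stopBR jig [193.5 -53.3]
blkrearL jig [-76.7  34.8]
blkrearR jig [-81.1 -34. ]
blkfrontL jig [117.5  35.6]
blkfrontR jig [116.9 -38.5]
pivot jig [-39.4 -44.1]
tip jig [-109.4  -90.8]
sp1 jig [  17.5 -117.1]
sp2 jig [118.2 -84.8]
sp3 jig [ 131.7 -126.7]
sp4 jig [  29.6 -159.3]
```

Run:
```python
from h import *
for nm in ['top0','scene0']:
    c=np.load(nm+'.npz'); f=192/np.tan(np.radians(float(c['fov_y']))/2)
    v,u=np.mgrid[0:384,0:512]; Z=c['z_map']; 
    X=np.stack([(u-c['cx'])/f*Z,(v-c['cy'])/f*Z,Z],-1).reshape(-1,3)[(Z>0).ravel()]
    W=(X-c['t'])@c['R']
    G={}
    for x,y,z in W:
        if .2<x<.7 and -.65<y<.65: k=(int(np.floor(x/.05)),int(np.floor(y/.05))); G[k]=max(G.get(k,0),z)
    print(nm,'cols x=.2.. step .05; rows y')
    for j in range(12,-14,-1): print('%5.2f'%(j*.05),' '.join('%4d'%(G[(i,j)]*1000) if (i,j) in G else '   .' for i in range(4,14)))
```

```text
top0 cols x=.2.. step .05; rows y
 0.60    0    0    0    .    .    .    .    .    .    .
 0.55    0    0    0    .    .    .    .    .    .    .
 0.50    0    0    0    .    .    .    .    .    .    .
 0.45    0    0    0    .    .    .    .    .    .    .
 0.40    0    0    0    .    .    .    .    .    .    .
 0.35    0    0    0    .    .    .    .    .    .    .
 0.30    0    0    0    .    .    .    .    .    .    .
 0.25    0    0    0    .    .    .    .    .   15    .
 0.20    0    0    0    .    .   17    .    .   81    .
 0.15    0    0    4   55   35   61    .   92  166    .
 0.10    0    0   76   77   76   60    .   92  232    .
 0.05    0    0   77   78  234  212    .    4  309    .
 0.00    0    0   91   93  252  290  286    4  362    .
-0.05    0    0   90   94   27   32  198  275  363    .
-0.10    0    0    4  192  171  196  199  274  362    .
-0.15    0    0  152  189  163  197  198  168  369    .
-0.20    0    0    3  172  193   24  135  168  377    .
-0.25    0    0    4   25   23   25   42   46  384    .
-0.30    0    0   54   53   65   65   43   46  393    .
-0
[... 1181 characters left out ...]
 26   34  198  274  371    .
-0.10    .    .    2  192  171  196  202  273  458    .
-0.15    .    .  150  190  157  196  196  167  456  416
-0.20    .    .    2  171  190   24  136  167  445    .
-0.25    .    .    2   25   23   23   42   43  433    .
-0.30    .    .   53   52   64   64   41   44  422    .
-0.35    .    .    2   53   64   64   63   63  410    .
-0.40    .    0    3    2   64   64   62   64  398    .
-0.45    .    0   30   30   64   64   63    2  387    .
-0.50    0    0   30   30   64   64   64    2  375    .
-0.55    0    0   30   30   59   60   61    2  369    .
-0.60    0    0    2    8   59   62   58    2  359    .
-0.65    0    0    3   26   26    8    2    2  346    .
```

Request:
send_rows --pt "0 0 0 0 0 -0.12 -1" --pt "0 0 0 0 0 -0.12 -1" --pt "0 0 0 0 0 -0.12 -1" --pt "0 0 58.5 -0.371 -0.506 -0.12 -1" --pt "0 0 58.5 -0.371 -0.506 -0.12 -1" --pt "0 0 58.5 -0.371 -0.506 -0.12 -1" --pt "0 0 58.5 -0.371 -0.506 -0.12 -1" --pt "0 0 58.5 -0.371 -0.506 -0.12 -1" --force 20

```text
time_s: 0.9
ee_pos: [0.2692, 0.2639, 0.3442]
eef_rot: [-3.141, 0.0, 1.995]
force: [0.6, -0.3, -0.1]
grip_width: 0.0338
```

```bash
cat >> h.py <<'E'
from scipy.spatial.transform import Rotation as Ro
TH=-1.4131; T0=np.array([.4582,-.3718])
def j2w(p): 
    c,s=np.cos(TH),np.sin(TH); return np.array([c*p[0]-s*p[1],s*p[0]+c*p[1]])/1e3+T0
def go(target,yaw=TH+np.pi):
    o=ctrl.get_obs(); R=Ro.from_euler('xyz',o['eef_rot'])
    Rt=Ro.from_euler('xyz',[np.pi,0,yaw])
    d=R.inv().apply(np.array(target)-o['ee_pos']); r=np.degrees((R.inv()*Rt).as_rotvec())
    print('turn',r.round(2),'shift',d.round(4))
def st():
    o=ctrl.get_obs(); c,s=np.cos(TH),np.sin(TH); d=o['ee_pos'][:2]-T0
    print('t',o['time_s'],'pos',o['ee_pos'].round(4),'rot',o['eef_rot'].round(3),'jig',(np.array([c*d[0]+s*d[1],-s*d[0]+c*d[1]])*1e3).round(1),'F',o['force'].round(1),'w',o['grip_width'],'q',o['qpos'].round(2))
E
python3 -c "
from h import *
st(); go([.36,-.1,.344]); p=j2w((-104,0));print(p); go([*p,.2])"
```

```text
t 0.9 pos [0.2692 0.2639 0.3442] rot [-3.141  0.     1.995] jig [-657.5  -86.9] F [ 0.6 -0.3 -0.1] w 0.03380770692766954 q [ 0.68 -0.17  1.75 -0.    1.57  0.25]
turn [-1.000e-02  1.000e-02  1.528e+01] shift [-3.69e-01 -6.71e-02  2.00e-04]
[ 0.44186747 -0.26909047]
turn [-1.000e-02  1.000e-02  1.528e+01] shift [-0.5568 -0.0621  0.1443]
```

Request:
send_rows --pt "0 0 15.3 -0.369 -0.067 0 -1" --pt "0 0 15.3 -0.369 -0.067 0 -1" --pt "0 0 15.3 -0.369 -0.067 0 -1" --pt "0 0 15.3 -0.369 -0.067 0 -1" --pt "0 0 15.3 -0.369 -0.067 0 -1" --pt "0 0 15.3 -0.369 -0.067 0 -1" --pt "0 0 15.3 -0.555 -0.062 0 -1" --pt "0 0 15.3 -0.555 -0.062 0 -1"

```text
time_s: 1.7
ee_pos: [0.3824, -0.1194, 0.3445]
eef_rot: [3.141, 0.0, 1.733]
force: [1.4, 1.5, 0.3]
grip_width: 0.0005
```

```bash
python3 -c "
from h import *
st();  p=j2w((-104,0)); go([*p,.2])"
```

```text
t 1.7 pos [ 0.3824 -0.1194  0.3445] rot [3.141 0.    1.733] jig [-261.2  -35.2] F [1.4 1.5 0.3] w 0.0005121750789588629 q [-0.39 -0.11  1.7   0.    1.56 -0.56]
turn [0.03 0.01 0.25] shift [-0.1573  0.0344  0.1446]
```

Request:
send_rows --pt "0 0 0.2 -0.157 0.034 0 -1" --pt "0 0 0.2 -0.157 0.034 0 -1" --pt "0 0 0.2 -0.157 0.034 0 -1" --pt "0 0 0.2 -0.157 0.034 0 -1" --pt "0 0 0.2 -0.157 0.034 0.145 -1" --pt "0 0 0.2 -0.157 0.034 0.145 -1" --pt "0 0 0.2 -0.157 0.034 0.145 -1" --pt "0 0 0.2 -0.157 0.034 0.145 -1"

```text
time_s: 2.5
ee_pos: [0.4394, -0.2647, 0.1946]
eef_rot: [-3.135, -0.007, 1.73]
force: [-0.7, -0.0, 0.3]
grip_width: 0.0007
```

```bash
python3 -c "
from h import *
st();  p=j2w((-104,0)); go([*p,.049]); cam('scene','s1');cam('wrist','w1')"
```

```text
t 2.5 pos [ 0.4394 -0.2647  0.1946] rot [-3.135 -0.007  1.73 ] jig [-108.7   -1.7] F [-0.7 -0.   0.3] w 0.0006862646773862632 q [-0.61  0.25  1.66  0.    1.24 -0.77]
turn [-0.39 -0.38  0.11] shift [-0.0057  0.0027  0.1455]
```

View pics/s1.png

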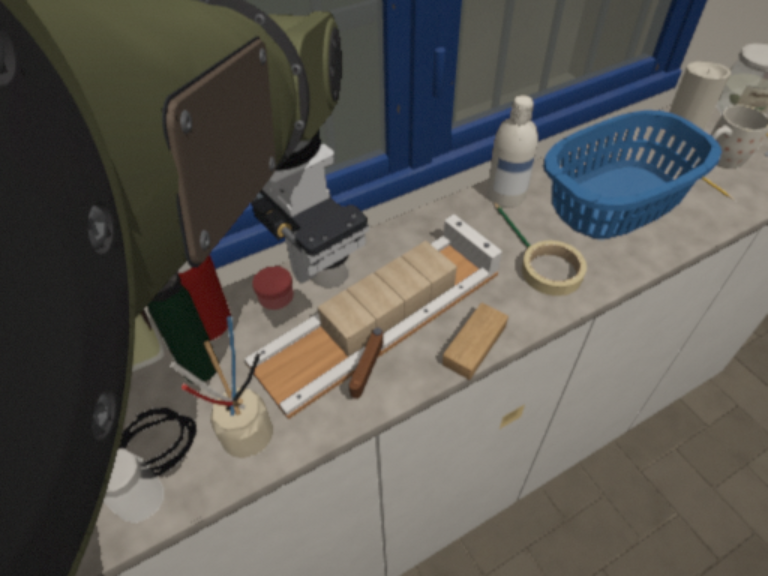

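View pics/w1.png

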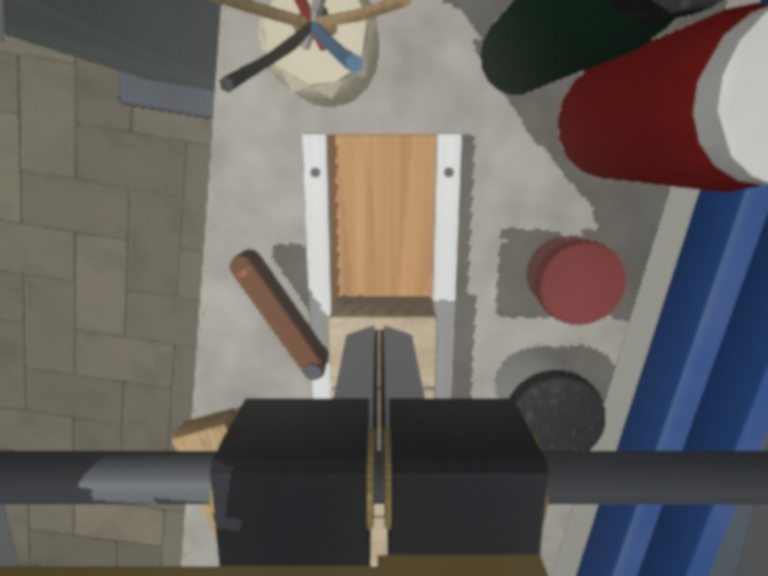

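```bash
python3 -c "
from h import *
c=np.load('w1.npz'); C=-c['R'].T@c['t']
def J(p):
    cc,s=np.cos(TH),np.sin(TH); d=p[:2]-T0; return np.array([cc*d[0]+s*d[1],-s*d[0]+cc*d[1],p[2]])*1e3
print('cam',C,J(C))
for n,u,v,z in [('rearL',331,317,.062),('rearR',436,317,.062),('railend l',303,134,.022),('railend r',462,134,.022),('floor L',332,297,.012),('floor R',434,300,.012),('tip',241,258,.051),('piv',315,370,.051),('stick b',355,65,None),('stick k',228,83,None),('stickmid',312,22,None),('cup',350,95,None)]:
    print(n,J(w(c,u/1.5-.17,v/1.5-.17,z)).round(1))
"
```

```text
cam [ 0.42855844 -0.19264763  0.3601857 ] [-181.5844035    -1.1390339   360.18569667]
rearL [-80.4 -31.8  62. ]
rearR [-80.7  35.1  62. ]
railend l [-193.5  -51.7   22. ]
railend r [-193.9   52.9   22. ]
floor L [-79.  -35.9  12. ]
floor R [-76.9  39.3  12. ]
tip [-116.3  -89.8   51. ]
piv [-38.7 -44.6  51. ]
stick b [-208.6   -9.1  191.6]
stick k [-205.8  -55.8  170.8]
stickmid [-244.7  -35.2   89.6]
cup [-215.9  -19.5   39.3]
```

Request:
send_rows --pt "0 0 0 -0.004 0.001 0 -1" --pt "0 0 0 -0.004 0.001 0.04 -1" --pt "0 0 0 -0.004 0.001 0.08 -1" --pt "0 0 0 -0.004 0.001 0.11 -1" --pt "0 0 0 -0.004 0.001 0.13 -1" --pt "0 0 0 -0.004 0.001 0.145 -1" --pt "0 0 0 -0.004 0.001 0.15 -1" --pt "0 0 0 -0.004 0.001 0.15 -1"

```text
time_s: 3.4
ee_pos: [0.4438, -0.2708, 0.0506]
eef_rot: [3.14, 0.001, 1.73]
force: [-0.0, 0.4, 0.5]
grip_width: 0.0005
```

```bash
python3 -c "
from h import *
st(); cam('wrist','w2')"
```

```text
t 3.4 pos [ 0.4438 -0.2708  0.0506] rot [3.14e+00 1.00e-03 1.73e+00] jig [-102.     1.7] F [-0.   0.4  0.5] w 0.0004512312831168737 q [-0.62  0.45  1.76 -0.    0.93 -0.78]
```

View pics/w2.png

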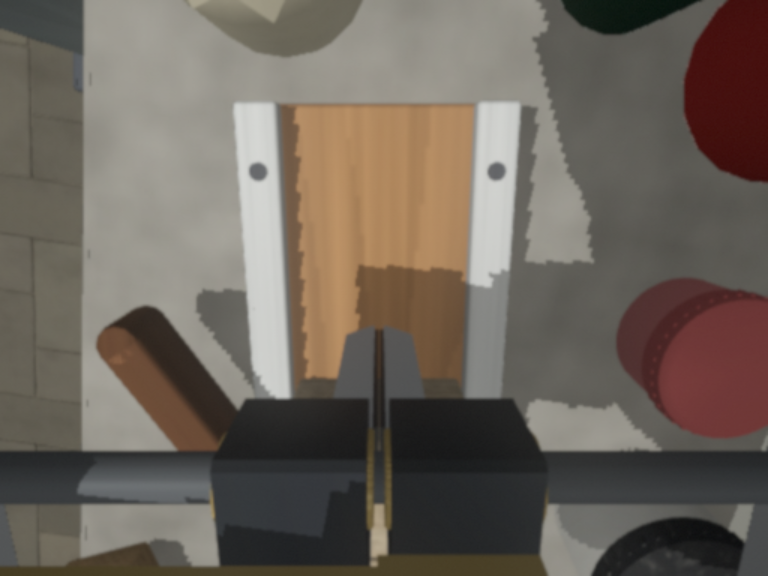

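Request:
send_rows --pt "0 0 0 -0.004 -0.001 0 -1" --pt "0 0 0 -0.008 -0.001 0 -1" --pt "0 0 0 -0.012 -0.001 0 -1" --pt "0 0 0 -0.016 -0.001 0 -1" --pt "0 0 0 -0.02 -0.001 0 -1" --pt "0 0 0 -0.024 -0.001 0 -1" --pt "0 0 0 -0.028 -0.001 0 -1" --pt "0 0 0 -0.032 -0.001 0 -1"

```text
time_s: 4.25
ee_pos: [0.4474, -0.3016, 0.0499]
eef_rot: [3.141, -0.001, 1.73]
force: [-1.7, 8.8, 7.5]
grip_width: 0.0007
```

```bash
python3 -c "
from h import *
st(); cam('top','t2')"
```

```text
t 4.25 pos [ 0.4474 -0.3016  0.0499] rot [ 3.141e+00 -1.000e-03  1.730e+00] jig [-71.    0.3] F [-1.7  8.8  7.5] w 0.0006962044512442455 q [-0.66  0.49  1.71  0.    0.95 -0.82]
```

View pics/t2.png

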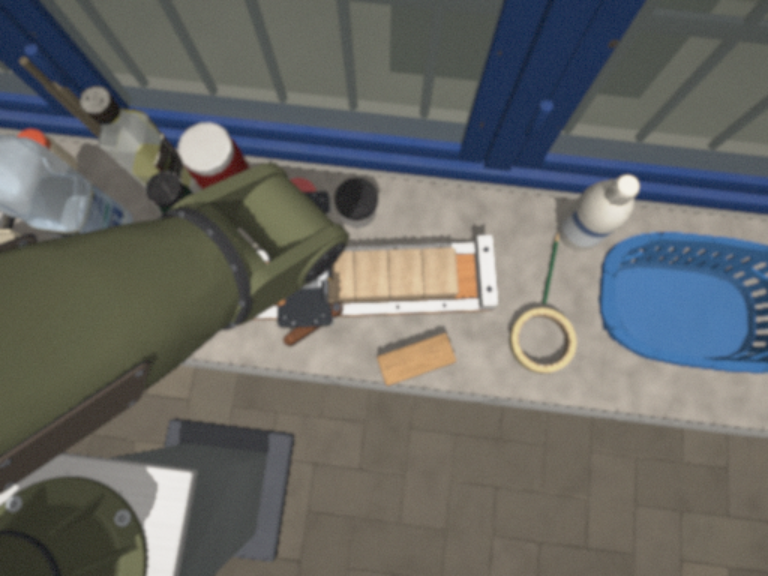

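Request:
send_rows --pt "0 0 0 -0.004 0 0 -1" --pt "0 0 0 -0.008 0 0 -1" --pt "0 0 0 -0.012 0 0 -1" --pt "0 0 0 -0.016 0 0 -1" --pt "0 0 0 -0.02 0 0 -1" --pt "0 0 0 -0.024 0 0 -1" --pt "0 0 0 -0.028 0 0 -1" --pt "0 0 0 -0.031 0 0 -1"

```text
time_s: 5.1
ee_pos: [0.4522, -0.3323, 0.0498]
eef_rot: [-3.142, -0.001, 1.73]
force: [-0.9, 8.1, 6.5]
grip_width: 0.0005
```

Request:
send_rows --pt "0 0 0 -0.002 0 0 -1" --pt "0 0 0 -0.003 0 0 -1" --pt "0 0 0 -0.004 0 0 -1"

```text
time_s: 5.4
ee_pos: [0.4527, -0.3356, 0.0498]
eef_rot: [-3.141, -0.003, 1.73]
force: [-3.7, 16.7, 11.8]
grip_width: 0.0004
```

```bash
python3 -c "
from h import *
st(); cam('top','t3')
c=np.load('t3.npz'); p=c['pixels'][150:220,205:345,::-1]
cv2.imwrite('pics/t3c.png',cv2.resize(p,None,fx=5,fy=5,interpolation=cv2.INTER_CUBIC))"
```

```text
t 5.4 pos [ 0.4527 -0.3356  0.0498] rot [-3.141e+00 -3.000e-03  1.730e+00] jig [-36.6   0.3] F [-3.7 16.7 11.8] w 0.0003927071203110006 q [-0.7   0.53  1.63  0.    0.98 -0.86]
```

View pics/t3c.png

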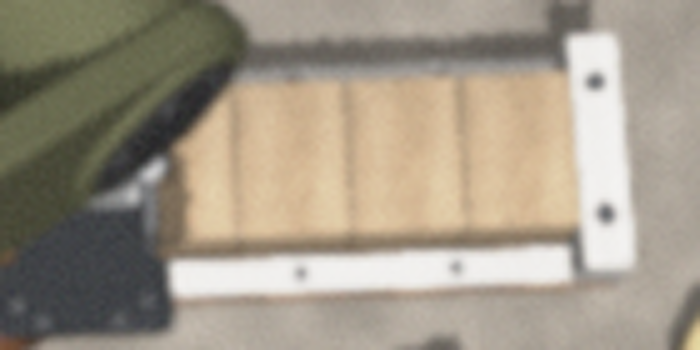

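Request:
send_rows --pt "0 0 0 -0.001 0 0 -1" --pt "0 0 0 -0.002 0 0 -1" --pt "0 0 0 -0.002 0 0 -1" --pt "0 0 0 -0.002 0 0 -1"

```text
time_s: 5.85
ee_pos: [0.4527, -0.3357, 0.0498]
eef_rot: [-3.14, -0.006, 1.731]
force: [-5.7, 27.3, 18.8]
grip_width: 0.0003
```

Request:
send_rows --pt "0 0 0 0.01 0 0 -1" --pt "0 0 0 0.025 0 0 -1" --pt "0 0 0 0.035 0 0 -1" --pt "0 0 0 0.04 0 -0.03 -1" --pt "0 0 0 0.04 0 -0.07 -1" --pt "0 0 0 0.04 -0.03 -0.07 -1" --pt "0 0 0 0.045 -0.07 -0.07 -1" --pt "0 0 0 0.045 -0.11 -0.07 -1"

```text
time_s: 6.65
ee_pos: [0.3361, -0.3112, 0.1196]
eef_rot: [3.141, 0.001, 1.731]
force: [0.4, -1.1, 1.1]
grip_width: 0.0004
```

Request:
send_rows --pt "0 0 0 0 0 0 -1" --pt "0 0 0 0 0 0 -1"

```text
time_s: 6.85
ee_pos: [0.3373, -0.312, 0.1199]
eef_rot: [3.141, 0.001, 1.729]
force: [0.4, -0.2, -0.3]
grip_width: 0.0005
```

```bash
python3 -c "
from h import *
st(); cam('top','t4');cam('wrist','w4'); go([*j2w((-80,-110)),.119])"
```

```text
t 6.85 pos [ 0.3373 -0.312   0.1199] rot [3.141e+00 1.000e-03 1.729e+00] jig [ -78.  -110.1] F [ 0.4 -0.2 -0.3] w 0.00045269420061184686 q [-0.83  0.22  1.88  0.    1.03 -0.98]
turn [0.02 0.03 0.12] shift [ 0.0018 -0.0008  0.0007]
```

View pics/t4.png

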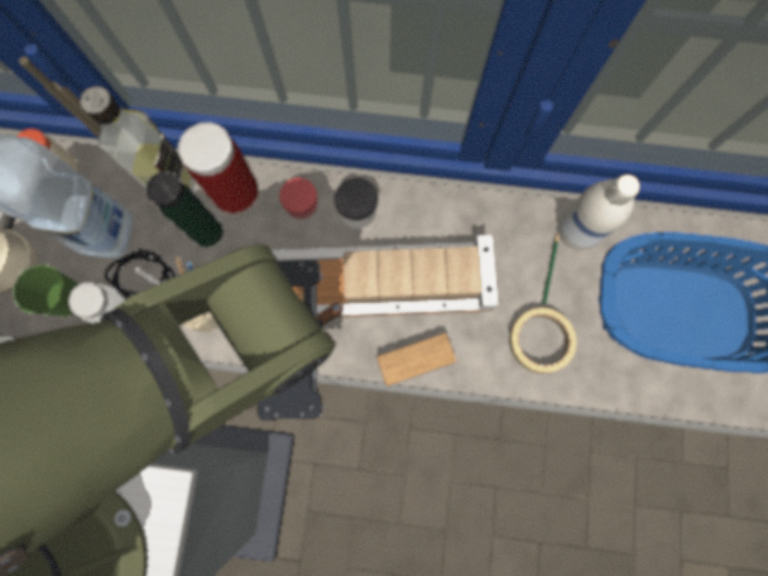

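View pics/w4.png

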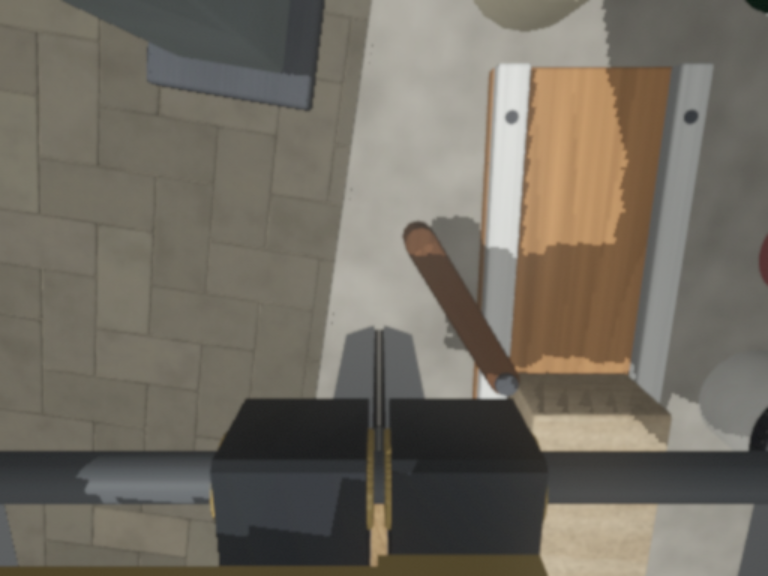

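```bash
cat >> h.py <<'E'
def J(p):
    cc,s=np.cos(TH),np.sin(TH); d=p[:2]-T0; return np.array([cc*d[0]+s*d[1],-s*d[0]+cc*d[1],p[2]*1e0*1])*1e3
def arc(phis,r,z=.049,extra=0):
    # finger-centre jig targets for bar angle phi (deg); returns shifts in jig mm
    for ph in phis:
        a=np.radians(ph); d=np.array([np.cos(a),np.sin(a)]); n=np.array([-np.sin(a),np.cos(a)])
        off=8+abs(n[0])*8+abs(n[1])*12.5+extra
        p=np.array([-40,-46.5])+r*d+off*n
        o=J(ctrl.get_obs()['ee_pos'])
        print(ph,p.round(1),'shift tool xy',((-(p[0]-o[0]))/1e3).round(4),((p[1]-o[1])/1e3).round(4))
E
python3 -c "
from h import *
c=np.load('w4.npz')
for n,u,v,z in [('tip',418,232,.051),('piv',506,384,.051),('rearR',668,414,.062),('rearL',533,414,.062)]: print(n,J(w(c,u/1.5-.17,v/1.5-.17,z)).round(1))
arc([212,200,190,180,170,160,150,140,130,120,110,100,90],66)"
```

```text
tip [-115.9  -91.7   51. ]
piv [-37.7 -44.9  51. ]
rearR [-27.   33.5  62. ]
rearL [-26.9 -33.5  62. ]
212 [ -83.9 -100.8] shift tool xy 0.0056 0.0084
200 [-94.3 -90.2] shift tool xy 0.0161 0.019
190 [-101.2  -79.3] shift tool xy 0.023 0.0299
180 [-106.  -67.] shift tool xy 0.0278 0.0422
170 [-108.8  -56.4] shift tool xy 0.0305 0.0528
160 [-109.7  -45.1] shift tool xy 0.0315 0.0642
150 [-108.6  -33.3] shift tool xy 0.0304 0.0759
140 [-105.2  -21.5] shift tool xy 0.0269 0.0877
130 [-99.4 -10.2] shift tool xy 0.0212 0.099
120 [-91.3   0.1] shift tool xy 0.0131 0.1093
110 [-81.2   8.8] shift tool xy 0.003 0.118
100 [-69.2  15.4] shift tool xy -0.009 0.1246
90 [-56.   19.5] shift tool xy -0.0222 0.1287
```

Request:
send_rows --pt "0 0 0 -0.006 0 0.02 -1" --pt "0 0 0 -0.006 0 0.045 -1" --pt "0 0 0 -0.006 0 0.06 -1" --pt "0 0 0 -0.006 0 0.068 -1" --pt "0 0 0 -0.006 0 0.07 -1" --pt "0 0 0 -0.006 0 0.07 -1"

```text
time_s: 7.55
ee_pos: [0.3387, -0.3175, 0.0497]
eef_rot: [3.141, 0.0, 1.731]
force: [0.5, 0.5, -0.1]
grip_width: 0.0008
```

```bash
python3 -c "
from h import *
st()
arc([212,205,198,190,180,170,160,150,140,130,120,110,100,90],50)"
```

```text
t 7.55 pos [ 0.3387 -0.3175  0.0497] rot [3.141 0.    1.731] jig [ -72.3 -109.5] F [ 0.5  0.5 -0.1] w 0.0007779348005220491 q [-0.83  0.35  1.92 -0.    0.87 -0.99]
212 [-70.3 -92.4] shift tool xy -0.002 0.0171
205 [-75.7 -88.2] shift tool xy 0.0034 0.0213
198 [-80.6 -83.2] shift tool xy 0.0083 0.0263
190 [-85.5 -76.6] shift tool xy 0.0131 0.0329
180 [-90. -67.] shift tool xy 0.0177 0.0425
170 [-93.  -59.2] shift tool xy 0.0207 0.0503
160 [-94.7 -50.5] shift tool xy 0.0223 0.0589
150 [-94.7 -41.3] shift tool xy 0.0224 0.0682
140 [-92.9 -31.8] shift tool xy 0.0206 0.0777
130 [-89.1 -22.4] shift tool xy 0.0168 0.087
120 [-83.3 -13.8] shift tool xy 0.011 0.0957
110 [-75.7  -6.3] shift tool xy 0.0034 0.1032
100 [-66.5  -0.4] shift tool xy -0.0059 0.1091
90 [-56.    3.5] shift tool xy -0.0163 0.113
```

Request:
send_rows --pt "0 0 0 -0.001 0.01 0 -1" --pt "0 0 0 -0.001 0.016 0 -1" --pt "0 0 0 0.003 0.021 0 -1" --pt "0 0 0 0.008 0.026 0 -1" --pt "0 0 0 0.011 0.03 0 -1" --pt "0 0 0 0.014 0.035 0 -1" --pt "0 0 0 0.016 0.039 0 -1" --pt "0 0 0 0.018 0.043 0 -1"

```text
time_s: 8.35
ee_pos: [0.3781, -0.2926, 0.0494]
eef_rot: [-3.142, -0.0, 1.73]
force: [-1.1, -1.7, -0.0]
grip_width: 0.0003
```

```bash
python3 -c "
from h import *
st(); cam('wrist','w5')
arc([180,175,170,165,160,155,150,145,140,130,120,110,100,90],50)"
```

```text
t 8.35 pos [ 0.3781 -0.2926  0.0494] rot [-3.142 -0.     1.73 ] jig [-90.8 -66.7] F [-1.1 -1.7 -0. ] w 0.0002587854197519343 q [-0.74  0.38  1.88 -0.    0.89 -0.89]
180 [-90. -67.] shift tool xy -0.001 -0.0007
175 [-91.7 -63.2] shift tool xy 0.0007 0.0031
170 [-93.  -59.2] shift tool xy 0.002 0.0071
165 [-94.  -54.9] shift tool xy 0.0031 0.0113
160 [-94.7 -50.5] shift tool xy 0.0037 0.0158
155 [-94.9 -46. ] shift tool xy 0.004 0.0203
150 [-94.7 -41.3] shift tool xy 0.0038 0.025
145 [-94.1 -36.5] shift tool xy 0.0031 0.0298
140 [-92.9 -31.8] shift tool xy 0.0019 0.0345
130 [-89.1 -22.4] shift tool xy -0.0018 0.0438
120 [-83.3 -13.8] shift tool xy -0.0076 0.0525
110 [-75.7  -6.3] shift tool xy -0.0153 0.06
100 [-66.5  -0.4] shift tool xy -0.0245 0.0659
90 [-56.    3.5] shift tool xy -0.035 0.0698
```

View pics/w5.png

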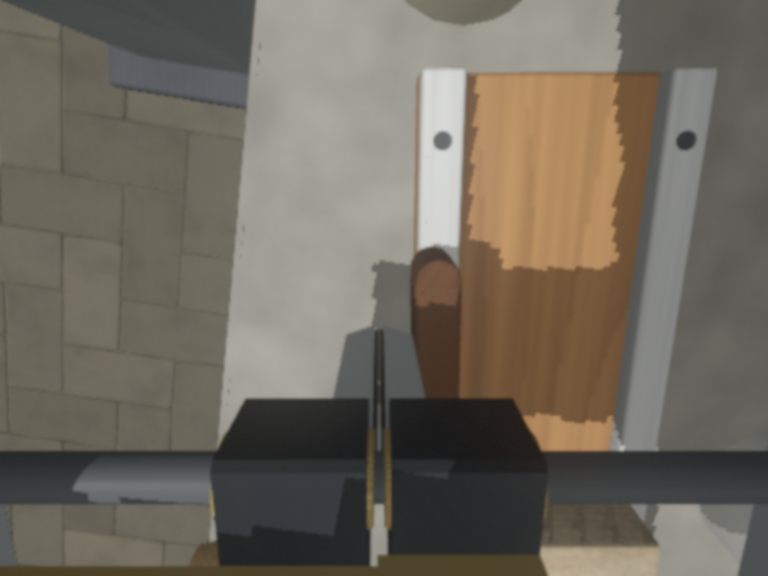

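The keeper bar is now parallel to the track, over the near rail (tip at about 437,270), with the finger against its outer side. I'm continuing along the arc.

Request:
send_rows --pt "0 0 0 0.001 0.003 0 -1" --pt "0 0 0 0.002 0.007 0 -1" --pt "0 0 0 0.003 0.011 0 -1" --pt "0 0 0 0.004 0.016 0 -1" --pt "0 0 0 0.004 0.02 0 -1" --pt "0 0 0 0.004 0.025 0 -1" --pt "0 0 0 0.003 0.03 0 -1" --pt "0 0 0 0.002 0.034 0 -1"

```text
time_s: 9.2
ee_pos: [0.4116, -0.2855, 0.0494]
eef_rot: [-3.142, -0.0, 1.73]
force: [-1.7, -0.4, 0.6]
grip_width: 0.0004
```

```bash
python3 -c "
from h import *
st(); cam('wrist','w6')
arc([140,135,130,125,120,115,110,105,100,95,90],50)"
```

```text
t 9.2 pos [ 0.4116 -0.2855  0.0494] rot [-3.142 -0.     1.73 ] jig [-92.6 -32.5] F [-1.7 -0.4  0.6] w 0.00041462170422734853 q [-0.68  0.42  1.82  0.    0.91 -0.84]
140 [-92.9 -31.8] shift tool xy 0.0005 0.0003
135 [-91.3 -27.1] shift tool xy -0.0011 0.005
130 [-89.1 -22.4] shift tool xy -0.0033 0.0096
125 [-86.5 -18. ] shift tool xy -0.0059 0.0141
120 [-83.3 -13.8] shift tool xy -0.0091 0.0183
115 [-79.7  -9.9] shift tool xy -0.0127 0.0222
110 [-75.7  -6.3] shift tool xy -0.0167 0.0258
105 [-71.3  -3.1] shift tool xy -0.0212 0.029
100 [-66.5  -0.4] shift tool xy -0.026 0.0317
95 [-61.4   1.8] shift tool xy -0.0311 0.0339
90 [-56.    3.5] shift tool xy -0.0364 0.0356
```

View pics/w6.png

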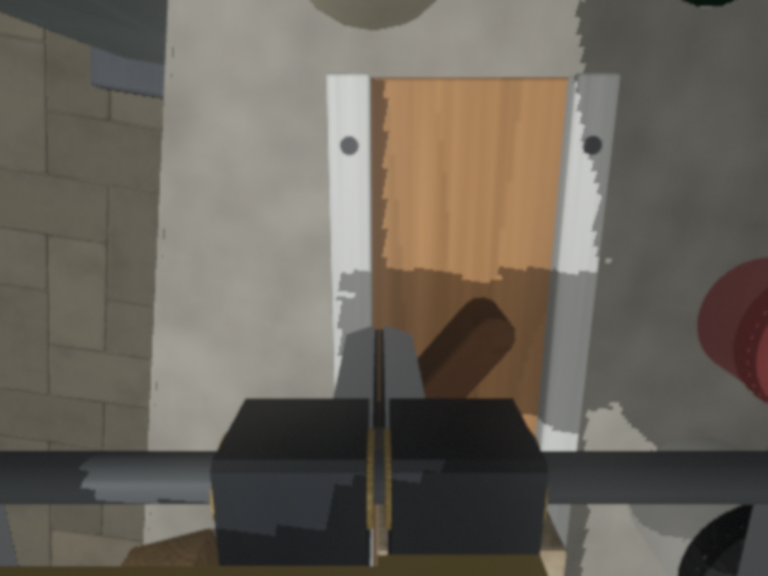

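The bar is over the track at about 45° (tip near 490,325) and the finger is behind it. Next stretch of the arc.

Request:
send_rows --pt "0 0 0 -0.001 0.005 0 -1" --pt "0 0 0 -0.003 0.01 0 -1" --pt "0 0 0 -0.006 0.014 0 -1" --pt "0 0 0 -0.009 0.018 0 -1" --pt "0 0 0 -0.013 0.022 0 -1" --pt "0 0 0 -0.017 0.026 0 -1" --pt "0 0 0 -0.021 0.029 0 -1" --pt "0 0 0 -0.026 0.032 0 -1"

```text
time_s: 10.05
ee_pos: [0.4471, -0.3064, 0.0494]
eef_rot: [-3.142, -0.0, 1.73]
force: [-0.9, 0.4, -0.1]
grip_width: 0.0005
```

Request:
send_rows --pt "0 0 0 -0.003 0.002 0 -1" --pt "0 0 0 -0.006 0.003 0 -1" --pt "0 0 0 -0.008 0.004 0 -1" --pt "0 0 0 -0.01 0.004 0 -1" --pt "0 0 0 -0.011 0.004 0 -1"

```text
time_s: 10.55
ee_pos: [0.4526, -0.3155, 0.0494]
eef_rot: [3.142, -0.002, 1.73]
force: [0.6, 11.9, 5.3]
grip_width: 0.0005
```

```bash
python3 -c "
from h import *
st()"
```

```text
t 10.55 pos [ 0.4526 -0.3155  0.0494] rot [ 3.142e+00 -2.000e-03  1.730e+00] jig [-56.5   3.3] F [ 0.6 11.9  5.3] w 0.000498513762482706 q [-0.68  0.51  1.67  0.    0.96 -0.84]
```

Request:
send_rows --pt "0 0 0 -0.001 0 0 -1" --pt "0 0 0 -0.002 0 0 -1" --pt "0 0 0 -0.002 0 0 -1"

```text
time_s: 10.85
ee_pos: [0.4527, -0.3158, 0.0494]
eef_rot: [-3.141, -0.005, 1.731]
force: [-2.3, 22.3, 10.2]
grip_width: 0.0002
```

Request:
send_rows --pt "0 0 0 0.005 0 0 -1" --pt "0 0 0 0.015 0 0 -1" --pt "0 0 0 0.025 0 0 -1" --pt "0 0 0 0.03 0 -0.03 -1" --pt "0 0 0 0.03 0 -0.07 -1" --pt "0 0 0 0.03 0 -0.12 -1" --pt "0 0 0 0.03 0 -0.16 -1" --pt "0 0 0 0.03 0 -0.16 -1"

```text
time_s: 11.65
ee_pos: [0.4495, -0.2893, 0.215]
eef_rot: [3.135, 0.007, 1.73]
force: [0.3, -0.2, -1.3]
grip_width: 0.0007
```

```bash
python3 -c "
from h import *
st(); cam('wrist','w7'); cam('top','t7')"
```

```text
t 11.65 pos [ 0.4495 -0.2893  0.215 ] rot [3.135 0.007 1.73 ] jig [-82.8   4.4] F [ 0.3 -0.2 -1.3] w 0.0006707539582977613 q [-0.64  0.27  1.58 -0.    1.28 -0.8 ]
```

View pics/w7.png

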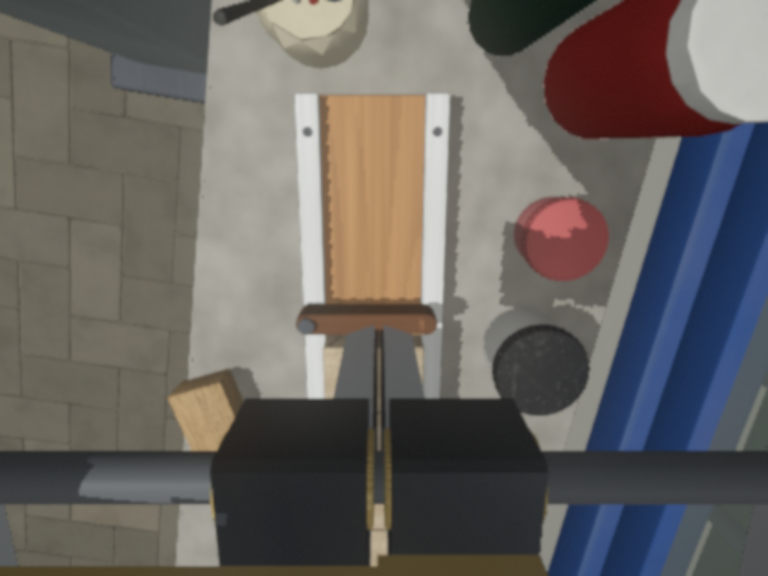

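View pics/t7.png

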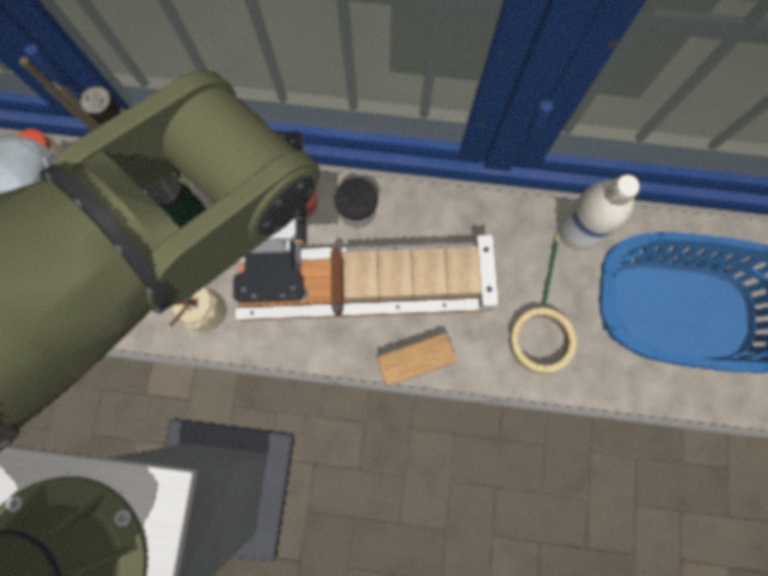

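Request:
send_rows --pt "0 0 0 0 0 0 -1" --pt "0 0 0 0 0 0 -1" --pt "0 0 0 0 0 0 -1"

```text
time_s: 12.05
ee_pos: [0.4478, -0.2885, 0.2084]
eef_rot: [-3.14, -0.001, 1.73]
force: [-0.7, -0.8, 1.0]
grip_width: 0.0003
```

```bash
python3 -c "
from h import *
c=np.load('w7.npz')
p=J(w(c,307/1.5-.17,325/1.5-.17,.051));t=J(w(c,429/1.5-.17,323/1.5-.17,.051)); print(p,t,np.degrees(np.arctan2(t[1]-p[1],t[0]-p[0])))
c=np.load('t7.npz')
for u,v in [(346,252),(343,299),(474,246),(480,295)]: print(J(w(c,u/1.5-.17,v/1.5-.17,.062)).round(1))
p=c['pixels'][150:220,205:345,::-1]
cv2.imwrite('pics/t7c.png',cv2.resize(p,None,fx=5,fy=5,interpolation=cv2.INTER_CUBIC))
st()"
```

```text
[-38.78785626 -45.16598414  51.        ] [-40.32107696  40.1479098   51.        ] 91.02958165019952
[-23.   33.5  62. ]
[-28.9 -36.6  62. ]
[165.5  35.7  62. ]
[168.9 -38.   62. ]
t 12.05 pos [ 0.4478 -0.2885  0.2084] rot [-3.14e+00 -1.00e-03  1.73e+00] jig [-83.9   2.9] F [-0.7 -0.8  1. ] w 0.0003216045702972949 q [-0.64  0.28  1.59 -0.    1.28 -0.8 ]
```

View pics/t7c.png

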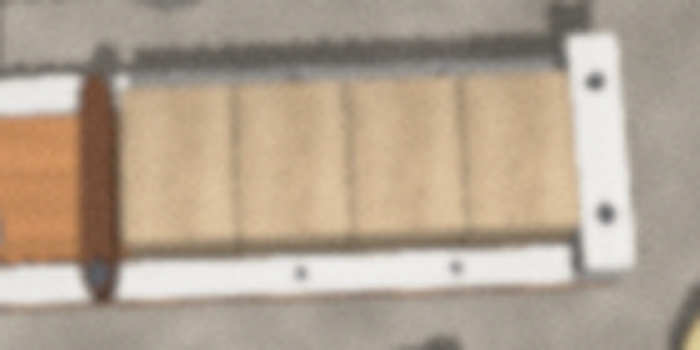

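The row is tight on the stop with no gaps, the keeper lies square across the track behind block 4, and the arm is clear. I'm handing in.

```bash
python3 -c "
from h import *
print(ctrl.hand_in())"
```

```text
the job is handed in; nothing more can be done
None
```

The row is home against the end stop, the keeper is closed square behind block 4, and the arm has backed off and lifted clear. I handed the job in at about 12 s; no verdict came back.

- **Row:** I pushed the four blocks as one train with the closed fingertips. At the end the fingertips stopped moving while the force climbed to about 28 N. The rear face measured about −27 mm in the jig frame (−28 mm is home). The last picture shows no gaps between the blocks and the head block on the stop.
- **Keeper:** I swung it round on a 50 mm radius until the force rose to about 22 N with no further travel, which is its limit. It measured about 91° in the jig frame, or about 2.16 rad, against the 2.08 rad required.
- **Clear of everything:** the fingertips are about 0.19 m above the counter and the force reading was about 1 N, which is noise level. The spare block, jar and pot look unmoved in the pictures; I did not measure them again.
- **Disagreement:** in the last overhead picture, block corners read off by eye came out up to about 6 mm from their expected places. The worst was the head block's front edge, at 165.5 and 168.9 mm where 172 mm is home. I put this down to reading error, since the force at the stop and the wrist-camera measurement of the rear face both showed the row home.

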